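# Erect the carton tray and hold the cam lever at top lift

## Task

Raise the three lowered cardboard panels of the small carton in the fixture until all stand upright, and only then swing the fixture's cam lever up until the steel collar round the carton is at its highest, which is with the lever straight up; beyond that it drops again. A spring pulls the lever back, so finish with the gripper still holding the lever steady at that point, panels upright; do not disturb the tape roll, pocket level or marker lying nearby.

Things in the scene. Friction and masses are not known exactly. Their poses are not given: they have to be found in the camera images.
- fixture: fixture fixed to the bench: dark steel base plate 170 (x) x 220 (y) x 12 mm, reaching from y = -80 to +140 mm, with a block carrying a small open carton. Origin on the bench top below the centre of the carton floor; z up; -x faces roughly to the robot, +y is the cam lever's side. Four 6 mm guide pins stand at x = +-55, y = +-60 mm, tops 66 mm above the bench.
- carton_floor (a point): centre of the carton floor's top face, 53 mm above the bench; floor 90 (x) x 100 (y) mm. The wall on its +y side already stands, fixed, top 102 mm above the bench; the three other panels hinge at the floor's edges, creases 51.5 mm above the bench
- pillar_top (a point): centre of the top of the lever's bearing pillar, 44 (x) x 18 (y) mm, 76 mm above the bench, at y = 118 mm in the fixture's frame
- panel_near (a joint): hinge of the cardboard panel on the fixture's -x side: 92 mm wide, 50 mm from crease to free edge, 3 mm thick; crease at x = -45 mm, along y. 0 = flat outward, 1.571 = upright (stop). Starts at 0.5 to 0.8; the stiff crease stays where it is left; about 1 N at the free edge moves it: push that edge up and inward from outside.
- panel_far (a joint): the same panel on the +x side; crease at x = +45 mm, along y, in the fixture's frame. 0 flat, 1.571 upright.
- panel_side (a joint): panel on the -y side (82 mm wide in x, 50 mm from crease to free edge, 3 mm thick); crease at y = -50 mm, along x. 0 flat, 1.571 upright.
- panel_near_edge (a point): middle of the free edge of the panel on the -x side
- panel_far_edge (a point): middle of the free edge of the panel on the +x side
- panel_side_edge (a point): middle of the free edge of the panel on the -y side
- cam_lever (a joint): angle of the lever: steel arm, 110 mm from pivot to handle axis, swinging in the fixture's x-z plane about the y-line through x = 0, z = 60 mm; arm at y = 132 to 142 mm. 0 = rest, pointing to -x, 0.2 rad above level; 1.371 = straight up, collar highest; goes on to 2.1, collar sinking. Starts at 0 to 0.2. Needs up to 10 N at the handle; let go, it falls back.
- lever_grip (a point): middle of the lever's round black handle: 18 mm thick, 64 mm long, lying along the fixture's y on the outer side of the arm, from y = 142 to 206 mm (this point at y = 177 mm). It may turn in the gripper as the lever swings.
- collar (a joint): height of the steel collar (rectangular ring 122 x 132 x 12 mm round the block, with a foot riding on the cam) above its lowest position, m: 0 = lever at rest (top face 44 mm above the bench, below the panels), highest 0.0144 with the lever straight up. Driven only by the lever.
- tape_roll: bystander: roll of tape lying flat, 62 mm wide, 18 mm high; origin at the centre of its underside
- level: bystander: pocket spirit level, a bar 26 x 110 x 20 mm, lying beyond the fixture; origin at the centre of its underside
- marker: bystander: marker pen, 133 mm long, 18 mm thick; origin at the centre of its underside

How it is judged:
By the outcome, as a careful person would: the job done as asked, in the order asked, and still so for the second after the job is handed in, while the arm keeps its last pose, push and grip.
It also fails if it takes over 72 s, if anything falls off the work surface, if the arm or the gripper's body presses on something with over 40 N, if the wrist force passes 120 N, or if a joint passes its speed limit or range.

## Robot

A 7-joint arm with a two-finger parallel gripper is mounted at the origin on a cart in front of the work surface, level with it; the furniture and walls round the work are solid. World frame = base frame: x ahead of the robot, y to its left, z up, the work surface at z = 0. Lengths are in m, angles in rad, forces in N, time in s.
With the tool pointing down it reaches from about 0.425 to 0.875 m from the base axis. Payload 4.7 kg.
Tool frame: the origin (TCP) lies between the finger pads; the fingertips stand 14 mm ahead of it and the grasp point (between the pads) lies 5 mm behind it; z points along the fingers, y is the line along which they close (so a half turn about z gives the same grasp; the last joint's range is limited). The gripper opens to 87 mm and grips with 3 to 60 N. Pads are 19 mm wide; open, the fingers measure 117 mm over their backs; the gripper's body (75 mm by 190 mm) begins 51 mm behind the grasp point.
Start: joints at [1.251, 0.321, -0.07, 1.45, 0.023, 1.371, -0.057], TCP at [0.213, -0.614, 0.237] pointing down, gripper open.
Joint ranges: [-2.86, 2.86], [-0.3, 2.09], [-1.38, 1.24], [0.06, 2.45], [-1.56, 4.7], [0.09, 2.05], [-2.69, 2.69]. Speed limits (rad/s): [2.57, 2.57, 3.14, 3.14, 3.14, 3.14, 3.14].

## Interface

Orientations are given as a rotation vector (axis times angle).
In Python, from bench import ctrl gives the robot as it stands.
- The arm moves only by the shell command python3 -m inch 'ROWS' [OPENING] [FORCE]. ROWS is JSON, a list of rows, each a list of 6 numbers: the shift along the world's x, y, z in mm, then the turn, a rotation vector about the world's x, y, z in degrees. In form: [[tx, ty, tz, rx, ry, rz], ...]. A call has 1 to 20 rows; each row is the pose to reach, as a shift and turn from the pose commanded when the call began; what a row does not reach only later rows make up. A row lasts 1/8 s, in which the tool goes at most 62.5 mm and 10.7 degrees, less where a joint would pass 70% of its speed; a pose out of reach is approached as far as the arm can. A call with a gripper value outside its range is refused whole. OPENING is the finger opening in mm, from 0 to 87, set as the call begins (- or left out, the last holds). The fingers move at their own pace and stop on an object; FORCE is the grip in N (left out, the last holds). Time passes only in rows, so rows that repeat a pose let the fingers close. It gives the time, the measured TCP pose, the force, the opening and the grip force at its end, in the units of the state.
- ctrl.get_state(): the state, without advancing time (a new reading comes with each control period).
- ctrl.get_image(name): name is "side" or "top"; returns (picture, depth): 480x640x3 uint8, red, green, blue; 480x640 float32, m along the optical axis (not along the pixel's ray), 0 where there is no reading.
- ctrl.camera_params(name): a dict with "mtx" (3x3 intrinsics, pixels), "T" (4x4, takes a point from camera to world coordinates). Camera axes: x right, y down, z forward; pixel columns grow to the right and rows downward; lengths in m; the calibration is good to about 2 mm. A picture is of the moment at which its call begins. camera_params takes no time and is no camera call.
- ctrl.close_job(): hands the job in; it is judged then, once.
The state is a dict: "time": time; "joint_positions": joint angles; "qd": joint speeds; "joint_torque": joint torques, N m; "position": TCP position; "tool_rot": TCP orientation; "ft_force": force on the tool from outside, world axes, zero at the start; "torque": the same for the moment, N m; "grip_width": opening from 0.0 (shut) to 1.0 (fully open); "grip_force": force on a finger pad.
Only numpy, scipy, OpenCV 4.12 (cv2) and the standard library are available. Lean on these libraries where they do the work, as an engineer would, in place of code of your own. Each camera call takes 0.05 s, during which the arm holds its last target. There are 200 camera calls.

## Working session

There is one attempt and no reset: what is moved stays moved. The work goes in short steps, Python scripts to look and compute and a shell command to move; the robot and the scene stay as the last step left them, time stands still between calls to the robot, and variables do not carry over. Pictures are saved under pics/ and viewed, at most 10 in all, crops included, and the job is handed in when it is done.

```bash
mkdir -p pics; ls; cat > h.py <<'E'
import numpy as np,cv2
from bench import ctrl
def snap(n,tag):
    p,d=ctrl.get_image(n); cv2.imwrite(f'pics/{tag}.png',p[:,:,::-1]); np.save(f'pics/{tag}.npy',d); return p,d
def w(n,d,u,v):
    c=ctrl.camera_params(n);z=float(np.median([a for a in d[v-1:v+2,u-1:u+2].ravel() if a>0] or [0]))
    q=np.linalg.inv(c['mtx'])@[u,v,1]*z
    return (c['T']@[*q,1])[:3]
def px(n,P):
    c=ctrl.camera_params(n);q=np.linalg.inv(c['T'])@[*P,1];q=c['mtx']@q[:3];return q[:2]/q[2]
E
python3 - <<'E'
from h import *
for n in('top','side'):
    snap(n,n+'1');c=ctrl.camera_params(n);print(c['mtx'].round(0).tolist(),c['T'].round(3).tolist())
print(ctrl.get_state())
E
```

```text
pics
[[441.0, 0.0, 321.0], [0.0, 441.0, 228.0], [0.0, 0.0, 1.0]] [[-0.03, -0.991, 0.131, 0.455], [-1.0, 0.03, 0.001, 0.06], [-0.005, -0.131, -0.991, 0.948], [0.0, 0.0, 0.0, 1.0]]
[[497.0, 0.0, 320.0], [0.0, 497.0, 239.0], [0.0, 0.0, 1.0]] [[-0.963, -0.113, 0.246, 0.318], [-0.27, 0.473, -0.839, 0.936], [-0.021, -0.874, -0.486, 0.58], [0.0, 0.0, 0.0, 1.0]]
{'time': 0.1, 'joint_positions': array([ 1.25110909,  0.32174176, -0.07005723,  1.45154694,  0.02258968,
        1.37076271, -0.05690478]), 'qd': array([-0.00126245, -0.00072406,  0.00090064, -0.00423518,  0.00084412,
        0.00084227, -0.00019965]), 'joint_torque': array([ 2.19328622e-04, -4.92570484e+01, -4.05463949e-01, -3.13399386e+01,
       -6.41029654e-02,  3.94587731e-02,  4.10785799e-05]), 'position': array([ 0.21274929, -0.61371419,  0.23557829]), 'tool_rot': array([-3.09633385e+00, -5.21601984e-01,  5.74320307e-04]), 'ft_force': array([ 0.13717451,  0.22868848, -0.13702134]), 'torque': array([-6.03155583e-03, -3.25320636e-05, -3.15510958e-02]), 'grip_force': 0.0, 'grip_width': 0.9968492977443668}
```

View pics/top1.png

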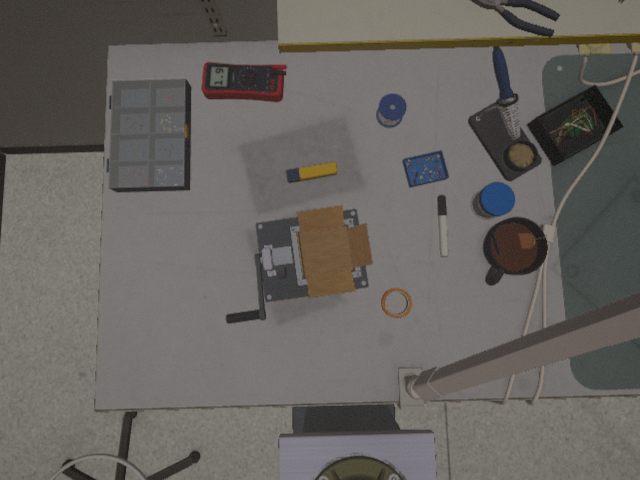

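View pics/side1.png

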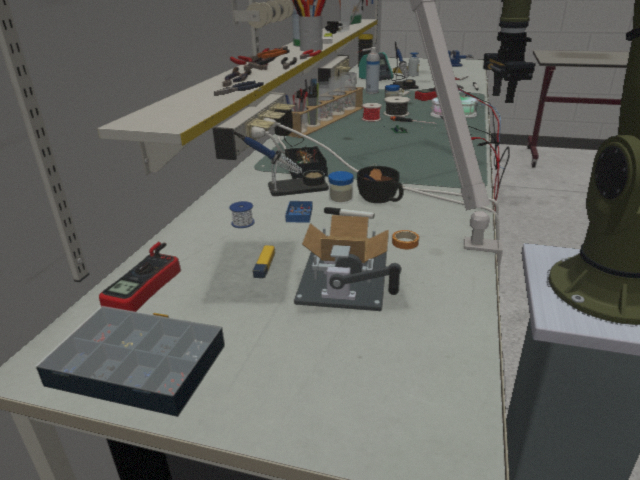

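The top view shows the fixture around (312,253), with its lever handle at (245,317), tape at (396,303), marker at (443,225) and level at (312,172). A lamp post stands at (412,385), its arm running up and to the right. I'll enlarge the fixture.

```bash
python3 - <<'E'
from h import *
a=cv2.imread('pics/top1.png')[195:335,215:415];b=cv2.imread('pics/side1.png')[200:320,280:440]
cv2.imwrite('pics/topc.png',cv2.resize(a,(800,560),interpolation=cv2.INTER_CUBIC))
cv2.imwrite('pics/sidec.png',cv2.resize(b,(800,600),interpolation=cv2.INTER_CUBIC))
d=np.load('pics/top1.npy')
for u,v in [(412,385),(420,385),(440,378),(500,360),(560,338),(620,318),(396,290),(443,225),(312,172),(325,250),(245,317),(230,318),(262,316),(260,285)]:
    print(u,v,w('top',d,u,v).round(3))
d=np.load('pics/side1.npy')
for u,v in [(478,212),(474,200),(460,150),(445,90),(435,40),(425,5)]: print(u,v,w('side',d,u,v).round(3))
E
```

```text
412 385 [ 0.269 -0.099  0.104]
420 385 [ 0.274 -0.109  0.128]
440 378 [ 0.296 -0.133  0.178]
500 360 [ 0.343 -0.19   0.299]
560 338 [ 0.383 -0.23   0.391]
620 318 [ 0.411 -0.261  0.46 ]
396 290 [ 0.442 -0.092  0.018]
443 225 [ 0.577 -0.2    0.017]
312 172 [0.7   0.076 0.02 ]
325 250 [0.528 0.053 0.053]
245 317 [0.402 0.208 0.105]
230 318 [0.401 0.237 0.103]
262 316 [0.403 0.176 0.105]
260 285 [0.461 0.182 0.087]
478 212 [ 0.258 -0.123  0.084]
474 200 [ 0.271 -0.107  0.119]
460 150 [ 0.313 -0.155  0.213]
445 90 [ 0.359 -0.202  0.331]
435 40 [ 0.393 -0.247  0.427]
425 5 [ 0.422 -0.277  0.494]
```

View pics/topc.png

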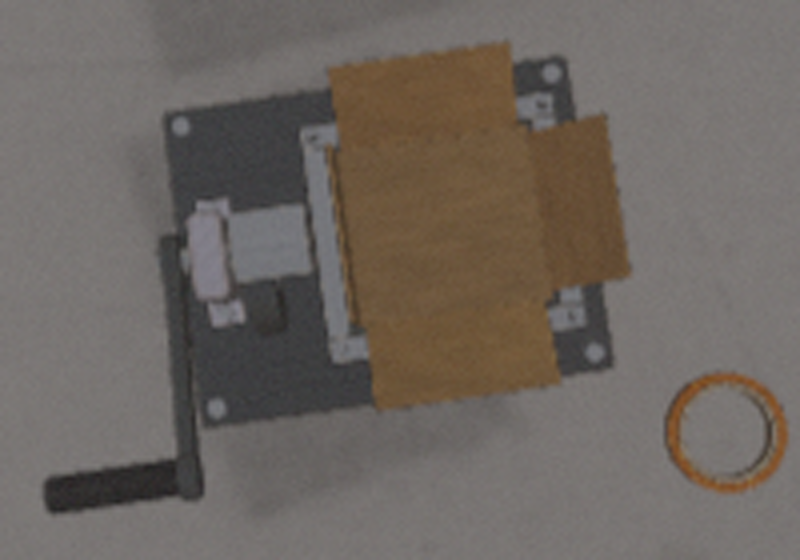

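View pics/sidec.png

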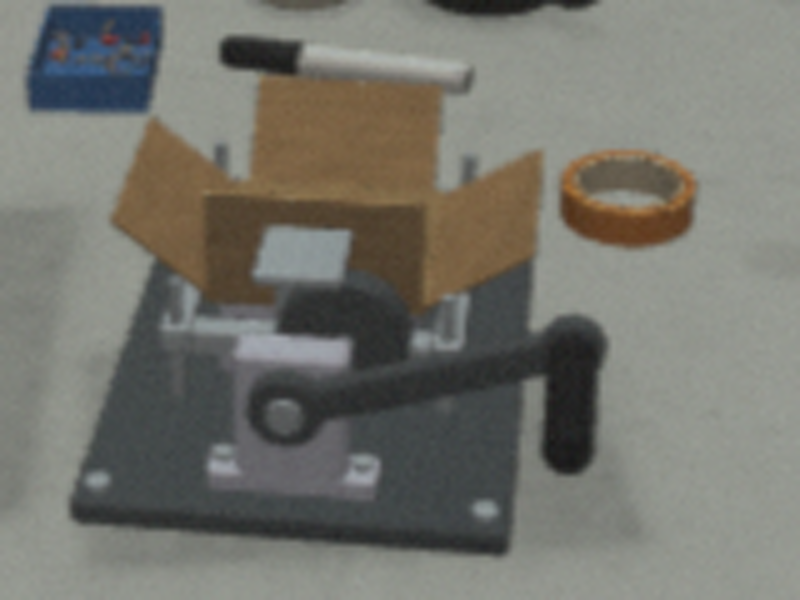

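Plate corners in crop pixels: (165,115), (562,57), (612,368) and (205,427). Free-edge corners: near panel (375,408) and (560,382), far panel (328,68) and (510,42), side panel (603,115) and (632,274).

```bash
cat > fx.py <<'E'
from h import *
from scipy.optimize import least_squares
cr=lambda a:np.array(a)/4+[215,195]
def ray(n,uv,z):
    c=ctrl.camera_params(n);q=c['T'][:3,:3]@np.linalg.inv(c['mtx'])@[*uv,1];o=c['T'][:3,3];return o+q*(z-o[2])/q[2]
obs=[(x,y,.012) for x,y in((.085,.14),(.085,-.08),(-.085,-.08),(-.085,.14))]
uv=cr([(165,115),(562,57),(612,368),(205,427)])
def F(p,P):
    c,s=np.cos(p[2]),np.sin(p[2]);return np.array([p[0]+c*P[0]-s*P[1],p[1]+s*P[0]+c*P[1],P[2]])
s=least_squares(lambda p:np.concatenate([px('top',F(p,P))-u for P,u in zip(obs,uv)]),[.53,.05,0])
p=s.x
def inv(P): 
    c,s=np.cos(p[2]),np.sin(p[2]);d=np.array(P[:2])-p[:2];return np.array([c*d[0]+s*d[1],-s*d[0]+c*d[1],P[2]])
E
python3 - <<'E'
from fx import *
print(p,s.fun.round(1))
d=np.load('pics/top1.npy')
print('floor',inv(w('top',d,325,250)))
for n,a in dict(near=[(375,400),(465,390),(555,375)],far=[(332,75),(420,62),(506,50)],side=[(600,122),(615,195),(624,268)],handle=[(60,495),(110,487),(165,478)],tape=[(678,432)],tape2=[(775,432)],pil=[(208,250)]).items():
    for q in a:
        u=cr(q).astype(int);P=w('top',d,*u);print(n,P.round(3),inv(P).round(3))
E
```

```text
[0.52489957 0.05229605 0.11530495] [-1.  -0.5  1.  -0.7  1.   0.3 -0.9  0.8]
floor [0.00296497 0.0007733  0.05297054]
near [0.439 0.09  0.075] [-0.081  0.047  0.075]
near [0.443 0.044 0.077] [-0.082  0.002  0.077]
near [0.45  0.001 0.077] [-0.081 -0.042  0.077]
far [0.601 0.105 0.082] [0.081 0.044 0.082]
far [0.606 0.061 0.081] [ 0.081 -0.001  0.081]
far [0.611 0.019 0.081] [ 0.081 -0.043  0.081]
side [ 0.572 -0.027  0.085] [ 0.038 -0.084  0.085]
side [ 0.536 -0.031  0.085] [ 0.002 -0.084  0.085]
side [ 0.499 -0.036  0.085] [-0.036 -0.084  0.085]
handle [0.401 0.237 0.103] [-0.102  0.198  0.103]
handle [0.404 0.214 0.103] [-0.102  0.175  0.103]
handle [0.407 0.187 0.105] [-0.102  0.148  0.105]
tape [ 0.416 -0.066  0.018] [-0.121 -0.105  0.018]
tape2 [ 0.415 -0.116  0.017] [-0.129 -0.155  0.017]
pil [0.515 0.169 0.077] [0.004 0.117 0.077]
```

```bash
python3 -m inch '[[-10,35,20,0,0,-8],[-25,80,45,0,0,-16],[-38,125,70,0,0,-24],[-50,165,95,0,0,-32],[-60,200,115,0,0,-40],[-68,225,124,0,0,-46],[-68,225,124,0,0,-46]]' 40 10; python3 -c "
from h import *
s=ctrl.get_state();print(s['joint_positions'].round(3),s['ft_force'].round(2))"
```

```text
time: 0.98
position: [0.1448, -0.3885, 0.3617]
tool_rot: [3.053, -0.728, 0.002]
ft_force: [0.8, 0.3, 0.9]
grip_width: 0.464
grip_force: 0.0
[ 1.232 -0.213 -0.068  1.765 -0.014  1.587 -0.873] [0.82 0.27 0.94]
```

```bash
python3 -m inch '[[-11,29,0,6,2.1,0],[-22,58,0,12,4.3,0],[-33,88,0,18,6.4,0],[-44,117,0,23.5,8.5,0],[-44,117,0,23.5,8.5,0]]'; python3 -c "
from h import *
s=ctrl.get_state();print(s['joint_positions'].round(3),s['ft_force'].round(2))"
```

```text
time: 1.6
position: [0.101, -0.2726, 0.3591]
tool_rot: [-2.68, 0.639, 0.337]
ft_force: [0.1, 0.2, -0.7]
grip_width: 0.459
grip_force: 0.0
[ 1.232 -0.151 -0.065  1.784 -0.035  1.947 -0.874] [ 0.11  0.2  -0.7 ]
```

```bash
python3 -m inch '[[35,15,0,0,0,7.5],[67,35,0,0,0,15],[96,59,0,0,0,22.5],[110,73,0,0,0,26],[110,73,0,0,0,26]]'; python3 - <<'E'
from h import *
s=ctrl.get_state();print(s['joint_positions'].round(3),s['ft_force'].round(2))
p1,d1=snap('side','side2');p,d=snap('top','top2')
cv2.imwrite('pics/both2.png',np.vstack([p1[:300,:],p[180:480,:]])[:,:,::-1])
E
```

```text
time: 2.22
position: [0.2118, -0.199, 0.3606]
tool_rot: [-2.808, 0.017, 0.449]
ft_force: [0.3, -1.2, -0.4]
grip_width: 0.456
grip_force: 0.0
[ 1.029 -0.152 -0.29   1.775 -0.053  1.947 -0.84 ] [ 0.33 -1.16 -0.44]
```

View pics/both2.png

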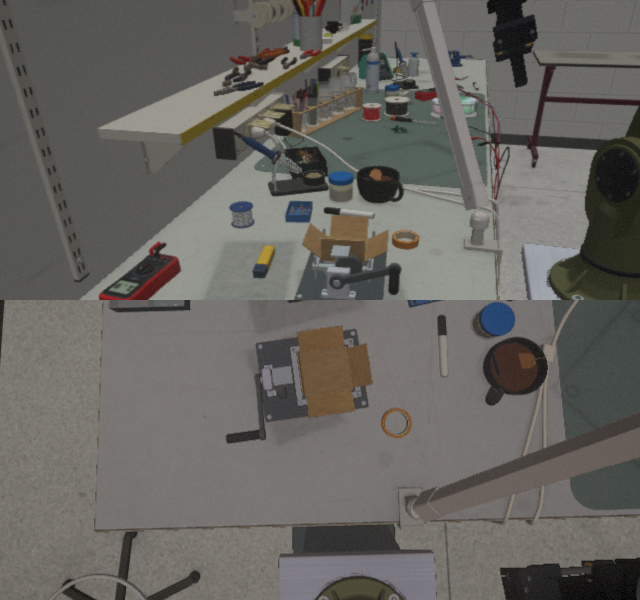

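The side view shows the gripper (515,50) on the robot's side of the lamp arm (435,40), clear of it. In the top strip it is at (570,580), also clear. I'll continue the sweep.

```bash
python3 -m inch '[[12,14,0,0,0,3.7],[24,28,0,0,0,7.5],[44,60,0,0,0,15],[60,94,0,0,0,22.5],[71,131,0,0,0,30],[78,168,0,0,0,37.5],[80,206,0,0,0,45],[77,240,0,0,0,52],[77,240,0,0,0,52]]' 0; python3 -c "
from h import *
s=ctrl.get_state();print(s['joint_positions'].round(3),s['ft_force'].round(2))
from scipy.spatial.transform import Rotation as R
print(R.from_rotvec(s['tool_rot']).as_matrix().round(3))"
```

```text
time: 3.45
position: [0.2875, 0.0447, 0.3609]
tool_rot: [-2.653, -1.287, 0.622]
ft_force: [-0.5, -1.2, -0.7]
grip_width: 0.005
grip_force: 0.0
[ 0.634 -0.179 -0.729  1.761 -0.087  1.949 -0.743] [-0.45 -1.17 -0.69]
[[ 0.552  0.722 -0.417]
 [ 0.775 -0.628 -0.063]
 [-0.307 -0.288 -0.907]]
```

```bash
python3 - <<'E'
from fx import *
from scipy.spatial.transform import Rotation as R
s=ctrl.get_state();R0=R.from_rotvec(s['tool_rot'])
a=p[2];y=np.array([np.cos(a),np.sin(a),0]);z=np.array([0,0,-1.]);x=np.cross(y,z)
for f in(1,-1):
    Rt=R.from_matrix(np.c_[f*x,f*y,z]);print((Rt*R0.inv()).as_rotvec(degrees=True).round(1))
for P in [(-.115,0,.2),(-.115,0,.079),(-.0615,0,.079)]:
    print(((F(p,P)-s['position'])*1000).round(0),F(p,P))
E
```

```text
[ 13.2 -21.9  44.1]
[ -27.2  -16.3 -132.5]
[ 123.   -6. -161.] [0.4106632  0.03906534 0.2       ]
[ 123.   -6. -282.] [0.4106632  0.03906534 0.079     ]
[ 176.    0. -282.] [0.46380795 0.0452205  0.079     ]
```

```bash
python3 -m inch '[[10,0,-5,1.3,-2.2,4.4],[30,-1,-25,3.3,-5.5,11],[50,-2,-50,5.3,-8.8,17.6],[70,-3,-80,7.3,-12,24.3],[90,-4,-110,9.2,-15.3,30.9],[110,-5,-140,11.2,-18.6,37.5],[123,-6,-161,13.2,-21.9,44.1],[123,-6,-161,13.2,-21.9,44.1]]'; python3 -c "
from h import *
s=ctrl.get_state();print(s['joint_positions'].round(3),s['ft_force'].round(2))
from scipy.spatial.transform import Rotation as R
print(R.from_rotvec(s['tool_rot']).as_matrix().round(3))"
```

```text
time: 4.45
position: [0.4095, 0.034, 0.1983]
tool_rot: [-2.1, -2.326, 0.006]
ft_force: [-0.3, -0.0, 0.3]
grip_width: 0.008
grip_force: 0.0
[ 0.551 -0.171 -0.622  2.026 -0.107  1.265  0.071] [-0.28 -0.02  0.34]
[[-0.102  0.995 -0.009]
 [ 0.995  0.102  0.002]
 [ 0.003 -0.008 -1.   ]]
```

```bash
python3 -m inch '[[0,3,-40],[0,3,-80],[0,3,-110],[0,3,-119],[0,3,-119]]' 0 2>&1 | tail -3; python3 -m inch '[[0,3,-40,0,0,0],[0,3,-80,0,0,0],[0,3,-110,0,0,0],[0,3,-119,0,0,0],[0,3,-119,0,0,0],[8,4,-119,0,0,0],[16,5,-119,0,0,0],[22,6,-119,0,0,0],[28,6,-119,0,0,0],[33,7,-119,0,0,0],[38,7,-119,0,0,0],[43,8,-119,0,0,0],[47,8,-119,0,0,0],[50,9,-119,0,0,0],[52,9,-119,0,0,0],[53,9,-119,0,0,0],[54,9,-119,0,0,0]]'; python3 -c "
from fx import *
s=ctrl.get_state();print(s['joint_positions'].round(3),s['ft_force'].round(2),inv(s['position']))"
```

```text
invalid input
time: 6.58
position: [0.4248, 0.0391, 0.0682]
tool_rot: [-2.058, -2.286, 0.108]
ft_force: [-76.3, -6.3, 19.5]
grip_width: 0.008
grip_force: 38.7
[ 0.504  0.128 -0.681  2.077  0.084  1.061 -0.117] [-76.28  -6.28  19.54] [-0.10092258 -0.00155209  0.06816697]
```

```bash
python3 -m inch '[[-15,-1,0,0,0,0],[-30,-3,0,0,0,0],[-45,-4,0,0,0,0],[-60,-6,0,0,0,0],[-60,-6,0,0,0,0],[-60,-6,0,0,0,0]]'; python3 - <<'E'
from fx import *
s=ctrl.get_state();print(s['joint_positions'].round(3),s['ft_force'].round(2),inv(s['position']))
P,d=snap('side','side3');T,dt=snap('top','top3')
a=cv2.resize(P[200:320,280:440],(800,600),interpolation=cv2.INTER_CUBIC);cv2.imwrite('pics/s3.png',a[:,:,::-1])
E
```

```text
time: 7.32
position: [0.4062, 0.038, 0.0811]
tool_rot: [-2.099, -2.332, 0.0]
ft_force: [-0.6, 0.5, 0.1]
grip_width: 0.004
grip_force: 0.0
[ 0.543 -0.029 -0.682  2.174 -0.026  0.993 -0.02 ] [-0.63  0.49  0.1 ] [-0.11957985 -0.00058056  0.08112831]
```

View pics/s3.png

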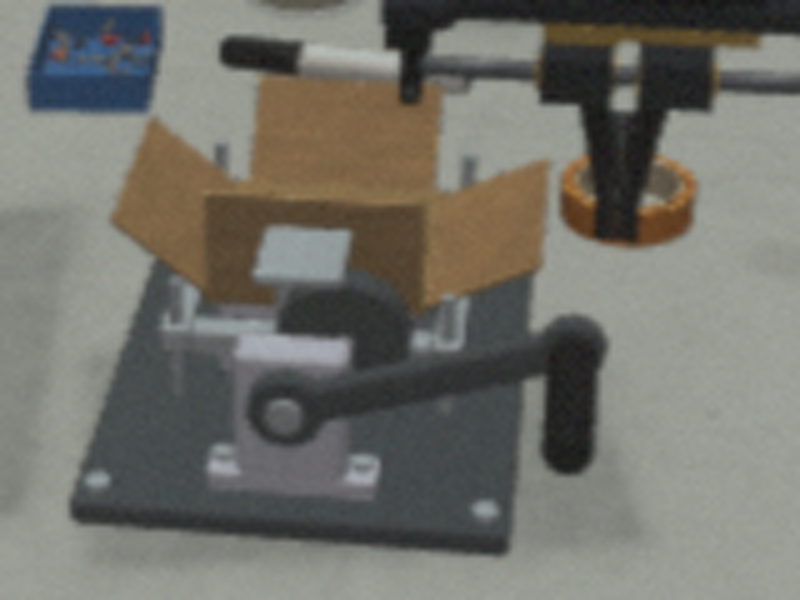

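The crop shows the near panel still lowered, its edge at (548,160), and even slightly depressed: friction jammed the flat push. The gripper, at (620,140), has backed off. Next I'll lift the panel from beneath its edge along the arc.

```bash
python3 -m inch '[[0,0,-3,0,0,0],[10,1,-3,0,0,0],[20,2,-3,0,0,0],[20,2,-3,0,0,0],[23,3,1,0,0,0],[25,3,5,0,0,0],[27,3,8,0,0,0],[29,3,10,0,0,0],[31,4,12,0,0,0],[33,4,14,0,0,0],[36,4,16,0,0,0],[38,4,18,0,0,0]]'; python3 -c "
from fx import *
s=ctrl.get_state();print(s['ft_force'].round(2),inv(s['position']))"
```

```text
time: 8.93
position: [0.4434, 0.042, 0.0987]
tool_rot: [-2.098, -2.331, 0.001]
ft_force: [-0.9, -0.4, 0.5]
grip_width: 0.006
grip_force: 0.3
[-0.9  -0.37  0.47] [-0.08218742 -0.00080314  0.09874772]
```

```bash
python3 -m inch '[[3,0,1.5,0,0,0],[5,1,3,0,0,0],[8,1,4,0,0,0],[11,1,5,0,0,0],[14,2,5.5,0,0,0],[17,2,6,0,0,0],[19,2,6,0,0,0],[20,2,6,0,0,0],[21,2,6,0,0,0],[21,2,6,0,0,0]]'; python3 -c "
from fx import *
s=ctrl.get_state();print(s['ft_force'].round(2),inv(s['position']))"
```

```text
time: 10.18
position: [0.464, 0.0439, 0.1046]
tool_rot: [-2.098, -2.331, 0.002]
ft_force: [-0.7, -0.1, 0.5]
grip_width: 0.003
grip_force: 0.1
[-0.74 -0.13  0.51] [-0.06146964 -0.00136296  0.10455861]
```

```bash
python3 -m inch '[[1,0,0,0,0,0],[2,0,0,0,0,0],[2,0,0,0,0,0]]'; python3 -m inch '[[1,0,0,0,0,0],[2,0,0,0,0,0],[2,0,0,0,0,0]]';  python3 -c "
from fx import *
s=ctrl.get_state();print(s['ft_force'].round(2),inv(s['position']))"
```

```text
time: 10.55
position: [0.4661, 0.0439, 0.1046]
tool_rot: [-2.098, -2.331, 0.002]
ft_force: [-0.4, 0.7, 0.2]
grip_width: 0.008
grip_force: 0.1
time: 10.92
position: [0.4681, 0.0438, 0.1046]
tool_rot: [-2.098, -2.331, 0.002]
ft_force: [0.2, 0.1, 0.4]
grip_width: 0.006
grip_force: 0.1
[0.15 0.12 0.41] [-0.05740092 -0.00185652  0.10458723]
```

```bash
for i in 1 2 3; do python3 -m inch '[[1,0,0,0,0,0],[2,0,0,0,0,0],[2,0,0,0,0,0]]' | grep -E "posi|force"; done
```

```text
position: [0.4695, 0.0438, 0.1045]
ft_force: [-2.4, -0.3, 2.0]
grip_force: 1.3
position: [0.4698, 0.0438, 0.1041]
ft_force: [-7.8, 1.0, 4.9]
grip_force: 3.7
position: [0.4701, 0.0437, 0.1037]
ft_force: [-12.0, 0.2, 5.9]
grip_force: 5.7
```

```bash
python3 - <<'E'
from fx import *
s=ctrl.get_state();print(s['ft_force'].round(2),inv(s['position']))
P,d=snap('side','side4')
a=cv2.resize(P[200:320,280:440],(800,600),interpolation=cv2.INTER_CUBIC);cv2.imwrite('pics/s4.png',a[:,:,::-1])
E
```

```text
[-11.98   0.21   5.95] [-0.05547566 -0.00224758  0.10366513]
```

View pics/s4.png

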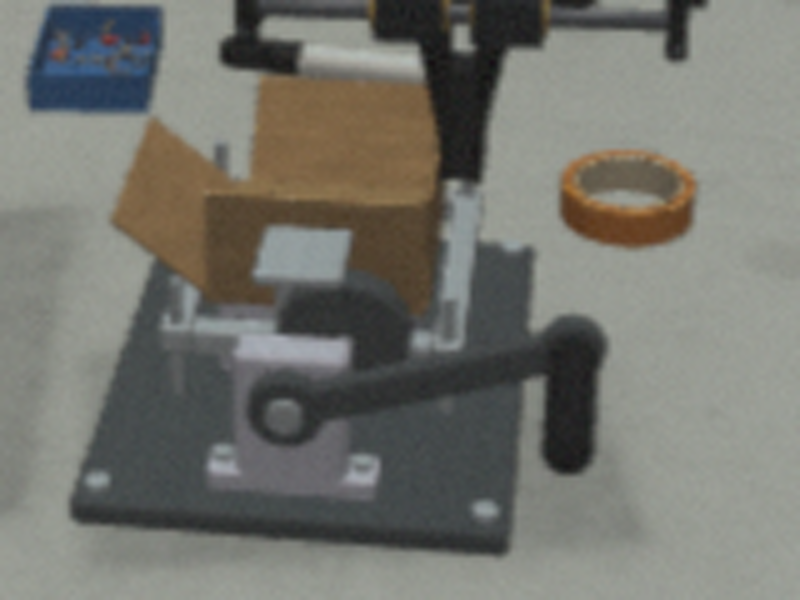

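The near panel is now upright and the force shows it on its stop. I'll back off and go round to the side panel.

```bash
python3 -m inch '[[-10,-1,0,0,0,0],[-35,-4,0,0,0,0],[-35,-4,30,0,0,0],[-35,-4,60,0,0,0],[-5,-35,60,0,0,0],[25,-70,60,0,0,0],[50,-100,60,0,0,0],[62,-112,60,0,0,0],[62,-112,60,0,0,0],[62,-112,60,0,0,0]]'; python3 - <<'E'
from fx import *
q=ctrl.get_state();print(q['joint_positions'].round(2),inv(q['position']).round(4))
def sh(P):return ((F(p,P)-q['position'])*1000).round(0)
print(sh((0,-.115,.16)),sh((0,-.115,.086)),sh((0,-.0935,.086)))
for th in (.78,.9,1.05,1.2,1.35,1.5,1.571):
    print(th,sh((0,-.050-.04*np.cos(th)-.002*np.sin(th)-.0095,.0515+.04*np.sin(th)-.002*np.cos(th)+.014)))
E
```

```text
time: 13.35
position: [0.5353, -0.0663, 0.1646]
tool_rot: [-2.095, -2.333, 0.002]
ft_force: [-0.6, -0.7, 1.0]
grip_width: 0.003
grip_force: 0.0
[ 0.62  0.18 -0.59  1.8   0.11  1.2   0.1 ] [-0.0033 -0.119   0.1646]
[ 3.  4. -5.] [  3.   4. -79.] [  0.  26. -79.]
0.78 [ -0.  30. -72.]
0.9 [ -1.  33. -69.]
1.05 [ -1.  38. -65.]
1.2 [ -2.  43. -63.]
1.35 [ -2.  49. -61.]
1.5 [ -3.  55. -59.]
1.571 [ -3.  58. -59.]
```

```bash
python3 -m inch '[[3,4,-40,0,0,0],[3,4,-75,0,0,0],[3,4,-80,0,0,0],[2,14,-80,0,0,0],[0,24,-80,0,0,0],[0,28,-76,0,0,0],[0,30,-72,0,0,0],[-1,33,-69,0,0,0],[-1,36,-67,0,0,0],[-1,38,-65,0,0,0],[-2,41,-64,0,0,0],[-2,43,-63,0,0,0],[-2,46,-62,0,0,0],[-2,49,-61,0,0,0],[-3,52,-60,0,0,0],[-3,55,-59,0,0,0],[-3,55,-59,0,0,0]]';  python3 -m inch '[[0,1,0,0,0,0],[0,2,0,0,0,0],[0,2,0,0,0,0]]'|grep -E "posi|ft";python3 -m inch '[[0,1,0,0,0,0],[0,2,0,0,0,0],[0,2,0,0,0,0]]'|grep -E "posi|ft"
```

```text
time: 15.48
position: [0.533, -0.0127, 0.1057]
tool_rot: [-2.097, -2.331, 0.002]
ft_force: [0.4, -0.5, 0.2]
grip_width: 0.004
grip_force: 0.0
position: [0.533, -0.0111, 0.1056]
ft_force: [-0.3, -0.8, -0.7]
position: [0.5329, -0.0095, 0.1056]
ft_force: [-0.7, -2.2, 0.8]
```

```bash
for i in 1 2; do python3 -m inch '[[0,1,0,0,0,0],[0,2,0,0,0,0],[0,2,0,0,0,0]]'|grep -E "posi|ft"; done; python3 - <<'E'
from fx import *
q=ctrl.get_state();print(inv(q['position']).round(4))
E
```

```text
position: [0.5329, -0.0092, 0.1056]
ft_force: [0.1, -5.5, 0.5]
position: [0.5329, -0.0089, 0.1056]
ft_force: [0.4, -9.1, 1.0]
[ 0.0009 -0.0618  0.1056]
```

```bash
python3 -m inch '[[0,-10,0,0,0,0],[2,-35,0,0,0,0],[4,-35,30,0,0,0],[4,-35,60,0,0,0],[40,-15,62,0,0,0],[75,20,62,0,0,0],[100,50,62,0,0,0],[114,73,62,0,0,0],[114,73,62,0,0,0],[114,73,62,0,0,0]]'; python3 - <<'E'
from fx import *
q=ctrl.get_state();print(q['joint_positions'].round(2),inv(q['position']).round(4))
def sh(P):return ((F(p,P)-q['position'])*1000).round(0)
print(sh((.118,0,.16)),sh((.118,0,.08)))
for th,t in ((.55,.009),(.62,.002),(.75,.002),(.9,.002),(1.05,.002),(1.2,.002),(1.35,.002),(1.5,.002),(1.571,.002)):
    print(th,sh((.045+.04*np.cos(th)+t*np.sin(th)+.009,0,.0515+.04*np.sin(th)-t*np.cos(th)+.014)))
E
```

```text
time: 18.23
position: [0.6465, 0.0672, 0.1673]
tool_rot: [-2.098, -2.33, 0.004]
ft_force: [-0.1, -0.4, 0.4]
grip_width: 0.008
grip_force: 0.0
[ 0.34  0.44 -0.63  1.52  0.26  1.28 -0.22] [0.1225 0.0008 0.1673]
[-4. -1. -7.] [ -4.  -1. -87.]
0.55 [-29.  -4. -89.]
0.62 [-34.  -5. -80.]
0.75 [-38.  -5. -76.]
0.9 [-42.  -6. -72.]
1.05 [-46.  -6. -68.]
1.2 [-52.  -7. -65.]
1.35 [-57.  -7. -63.]
1.5 [-63.  -8. -62.]
1.571 [-66.  -8. -62.]
```

```bash
python3 -m inch '[[-2,-1,-40,0,0,0],[-2,-1,-80,0,0,0],[-3,-1,-89,0,0,0],[-15,-2,-89,0,0,0],[-29,-4,-89,0,0,0],[-32,-5,-84,0,0,0],[-34,-5,-80,0,0,0],[-36,-5,-78,0,0,0],[-38,-5,-76,0,0,0],[-40,-5,-74,0,0,0],[-42,-6,-72,0,0,0],[-44,-6,-70,0,0,0],[-46,-6,-68,0,0,0],[-49,-6,-66,0,0,0],[-52,-7,-65,0,0,0],[-55,-7,-64,0,0,0],[-57,-7,-63,0,0,0],[-60,-7,-62,0,0,0],[-63,-8,-62,0,0,0],[-64,-8,-62,0,0,0]]'; for i in 1 2; do python3 -m inch '[[-1,0,0,0,0,0],[-2,0,0,0,0,0],[-2,0,0,0,0,0]]'|grep -E "posi|ft"; done; python3 - <<'E'
from fx import *
q=ctrl.get_state();print(inv(q['position']).round(4))
E
```

```text
time: 20.72
position: [0.5828, 0.0598, 0.1057]
tool_rot: [-2.098, -2.331, 0.002]
ft_force: [0.3, 0.5, -0.3]
grip_width: 0.001
grip_force: 0.3
position: [0.5808, 0.0598, 0.1055]
ft_force: [0.0, 0.5, 0.5]
position: [0.5795, 0.0598, 0.1056]
ft_force: [2.8, -0.4, -1.7]
[0.0551 0.0011 0.1056]
```

```bash
python3 -m inch '[[-1,0,0,0,0,0],[-2,0,0,0,0,0],[-3,0,0,0,0,0],[-3,0,0,0,0,0]]'|grep -E "posi|ft"; python3 -m inch '[[10,1,0,0,0,0],[40,4,0,0,0,0],[40,5,40,0,0,0],[40,5,80,0,0,0],[40,5,110,0,0,0],[40,5,110,0,0,0]]'; python3 - <<'E'
from fx import *
q=ctrl.get_state();print(inv(q['position']).round(4))
P,d=snap('side','side5')
a=cv2.resize(P[200:320,280:440],(800,600),interpolation=cv2.INTER_CUBIC);cv2.imwrite('pics/s5.png',a[:,:,::-1])
E
```

```text
position: [0.579, 0.0599, 0.1062]
ft_force: [9.4, 0.2, -5.5]
time: 22.72
position: [0.6169, 0.0656, 0.2181]
tool_rot: [-2.099, -2.333, -0.001]
ft_force: [0.0, 0.4, 0.4]
grip_width: 0.003
grip_force: 0.0
[0.0929 0.0027 0.2181]
```

View pics/s5.png

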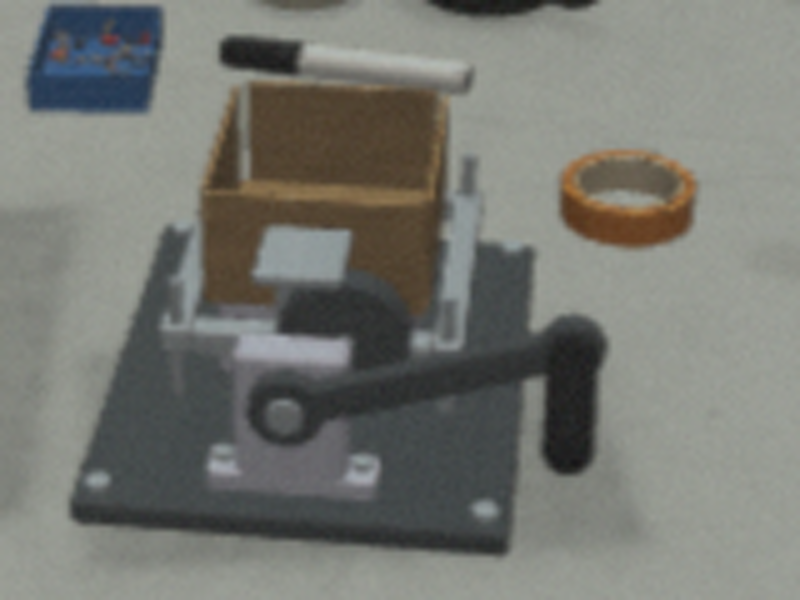

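All three panels stand upright in the crop: near at (435,200), far at (225,150), side at (345,130). The bystanders haven't moved. Now for the lever.

```bash
python3 -m inch '[[-30,20,0,0,0,0],[-75,52,0,0,0,0],[-120,84,0,0,0,0],[-165,115,0,0,0,0],[-200,139,0,0,0,0],[-216,150,0,0,0,0],[-216,150,0,0,0,0],[-216,150,0,0,0,0]]' 50 10; python3 - <<'E'
from fx import *
q=ctrl.get_state();print(q['joint_positions'].round(2),inv(q['position']).round(4))
def sh(P):return ((F(p,P)-q['position'])*1000).round(0)
print(sh((-.1045,.177,.0895)))
E
```

```text
time: 23.78
position: [0.4012, 0.2135, 0.2154]
tool_rot: [-2.1, -2.328, 0.003]
ft_force: [0.2, -0.5, 0.0]
grip_width: 0.571
grip_force: 0.0
[ 0.32 -0.08 -0.82  1.91 -0.06  1.28 -0.37] [-0.1044  0.1744  0.2154]
[  -0.    3. -126.]
```

```bash
python3 -m inch '[[0,2,-40,0,0,0],[0,3,-80,0,0,0],[0,3,-110,0,0,0],[0,3,-126,0,0,0],[0,3,-126,0,0,0],[0,3,-126,0,0,0]]'; python3 -m inch '[[0,0,0,0,0,0],[0,0,0,0,0,0],[0,0,0,0,0,0],[0,0,0,0,0,0],[0,0,0,0,0,0],[0,0,0,0,0,0]]' 0 40; python3 - <<'E'
from fx import *
q=ctrl.get_state();P=inv(q['position']);print(q['joint_positions'].round(2),P.round(4), 'r',np.hypot(P[0],P[2]+.005-.06))
E
```

```text
time: 24.52
position: [0.4011, 0.2181, 0.0906]
tool_rot: [-2.099, -2.331, -0.0]
ft_force: [-0.4, 0.4, -0.5]
grip_width: 0.575
grip_force: 0.0
time: 25.28
position: [0.4002, 0.2179, 0.0897]
tool_rot: [-2.098, -2.331, 0.002]
ft_force: [0.8, 0.4, -0.0]
grip_width: 0.193
grip_force: 40.0
[ 0.28  0.1  -0.86  2.06  0.08  1.02 -0.51] [-0.1048  0.1788  0.0897] r 0.11042994969823143
```

```bash
python3 - <<'E'
import numpy as np
a0=.317
for a in np.r_[np.arange(a0+.08,1.571,.09),1.571]:
    dx=110*(np.cos(a0)-np.cos(a));print(round(a,2),[round(.9934*dx,1),round(.115*dx,1),round(110*(np.sin(a)-np.sin(a0)),1)])
E
```

```text
0.4 [np.float64(3.1), np.float64(0.4), np.float64(8.2)]
0.49 [np.float64(7.3), np.float64(0.8), np.float64(17.2)]
0.58 [np.float64(12.2), np.float64(1.4), np.float64(25.7)]
0.67 [np.float64(18.0), np.float64(2.1), np.float64(33.8)]
0.76 [np.float64(24.4), np.float64(2.8), np.float64(41.3)]
0.85 [np.float64(31.5), np.float64(3.6), np.float64(48.1)]
0.94 [np.float64(39.1), np.float64(4.5), np.float64(54.3)]
1.03 [np.float64(47.3), np.float64(5.5), np.float64(59.8)]
1.12 [np.float64(55.9), np.float64(6.5), np.float64(64.6)]
1.21 [np.float64(64.9), np.float64(7.5), np.float64(68.5)]
1.3 [np.float64(74.3), np.float64(8.6), np.float64(71.6)]
1.39 [np.float64(83.9), np.float64(9.7), np.float64(73.9)]
1.48 [np.float64(93.6), np.float64(10.8), np.float64(75.2)]
1.57 [np.float64(103.4), np.float64(12.0), np.float64(75.7)]
1.57 [np.float64(103.9), np.float64(12.0), np.float64(75.7)]
```

First part of the swing, with a force check.

```bash
python3 -m inch '[[3,0.4,8,0,0,0],[7,0.8,17,0,0,0],[12,1.4,26,0,0,0],[18,2,34,0,0,0],[24,3,41,0,0,0],[24.5,3,41.5,0,0,0]]' - 50; python3 - <<'E'
from fx import *
q=ctrl.get_state();P=inv(q['position']);print(P.round(4), 'r',np.hypot(P[0],P[2]+.005-.06))
E
```

```text
time: 26.02
position: [0.4222, 0.2204, 0.131]
tool_rot: [-2.096, -2.329, 0.011]
ft_force: [-6.8, -0.2, -5.8]
grip_width: 0.188
grip_force: 50.0
[-0.0827  0.1788  0.131 ] r 0.11231877391185684
```

```bash
python3 -m inch '[[7,0.7,6.5,0,0,0],[14.5,1.5,13,0,0,0],[23,2.5,18,0,0,0],[31,3.5,23,0,0,0],[40,4.5,27,0,0,0],[50,5.6,30,0,0,0],[55,6,31.5,0,0,0],[60,6.7,32.5,0,0,0],[65,7.2,33.2,0,0,0],[69,7.8,33.7,0,0,0],[72,8.2,34,0,0,0],[72,8.2,34,0,0,0],[72,8.2,34,0,0,0]]'; python3 - <<'E'
from fx import *
q=ctrl.get_state();P=inv(q['position']);print(P.round(4), 'r',np.hypot(P[0],P[2]+.005-.06))
E
```

```text
time: 27.65
position: [0.4933, 0.2287, 0.1668]
tool_rot: [-2.095, -2.33, 0.014]
ft_force: [-12.9, -2.9, 9.8]
grip_width: 0.19
grip_force: 50.0
[-0.0111  0.1788  0.1668] r 0.11239834563884
```

```bash
cat > st.py <<'E'
from fx import *
q=ctrl.get_state();P=inv(q['position']);print(q['time'],(P*1000).round(1),q['ft_force'].round(1))
E
python3 -m inch '[[3,0.4,0.3,0,0,0],[5,0.6,0.5,0,0,0],[5,0.6,0.5,0,0,0]]'>/dev/null; python3 st.py
python3 -m inch '[[3,0.4,0.2,0,0,0],[6,0.7,0.2,0,0,0],[6,0.7,0.2,0,0,0],[6,0.7,0.2,0,0,0]]'>/dev/null; python3 st.py
python3 - <<'E'
from fx import *
P,d=snap('side','side6');T,dt=snap('top','top6')
a=cv2.resize(P[140:320,280:440],(533,600),interpolation=cv2.INTER_CUBIC);cv2.imwrite('pics/s6.png',a[:,:,::-1])
# projected expected references
print('pivot',px('side',F(p,(0,.142,.06))),'handle end if up',px('side',F(p,(0,.206,.17))),px('side',F(p,(0,.142,.17))))
E
```

```text
28.025 [ -6.  178.8 167.3] [-12.8  -3.    9. ]
28.525 [1.000e-01 1.787e+02 1.672e+02] [-11.9  -2.6   7.2]
pivot [335.3044181  282.79842386] handle end if up [329.74557508 248.8674071 ] [334.90120395 230.53395839]
```

View pics/s6.png

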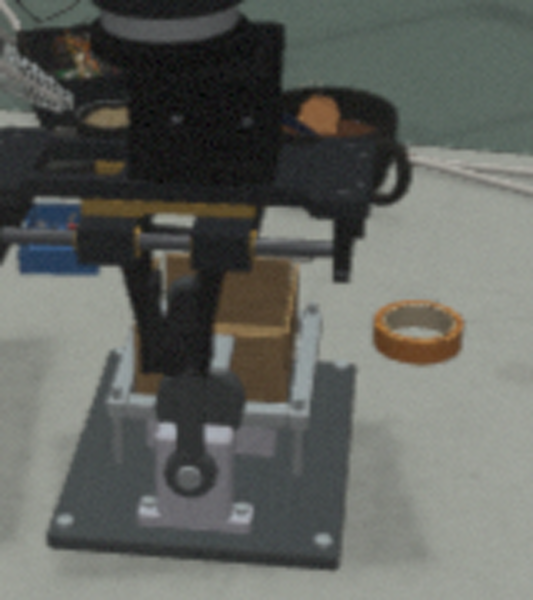

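The lever is about upright in the crop, with its pivot bolt at (190,476) and arm-end hub near (185,288). The panels stand, and the tape is unmoved. One last enlarged, brightened look will fine-tune the angle.

```bash
python3 - <<'E'
from fx import *
P=cv2.imread('pics/side6.png')[215:300,300:375].astype(float)
a=(255*(P/255)**.45).astype(np.uint8)
a=cv2.resize(a,(525,595),interpolation=cv2.INTER_CUBIC)
cv2.imwrite('pics/s7.png',a)
for y in(.142,.132):
  print(y,[((px('side',F(p,(0,y,z)))-[300,215])*7).round(0).tolist() for z in(.06,.10,.17)])
d=np.load('pics/side6.npy');c=lambda u,v:(inv(w('side',d,u,v))*1000).round(0)
for u,v in[(337,283),(337,275),(334,226),(335,230),(333,240),(340,235),(322,235),(330,240)]: print(u,v,c(u,v))
E
```

```text
0.142 [[247.0, 475.0], [246.0, 347.0], [244.0, 109.0]]
0.132 [[252.0, 454.0], [251.0, 326.0], [250.0, 90.0]]
337 283 [ -3. 144.  61.]
337 275 [ -3. 141.  77.]
334 226 [  1. 143. 179.]
335 230 [ -2. 158. 180.]
333 240 [ -3. 192. 179.]
340 235 [-15. 190. 188.]
322 235 [ 15. 189. 186.]
330 240 [  2. 191. 178.]
```

View pics/s7.png

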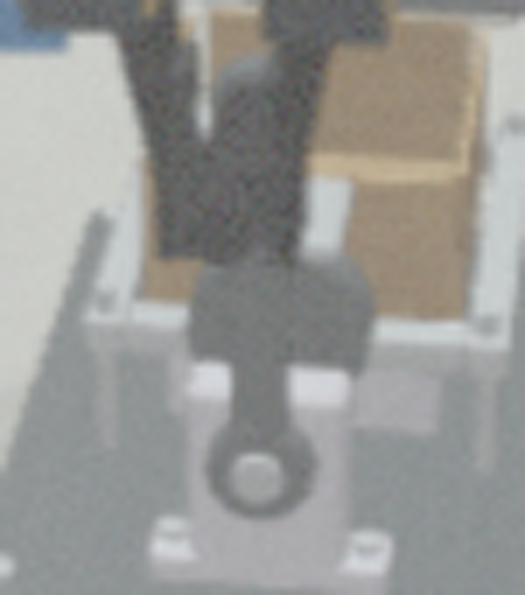

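In the brightened crop the pivot hub centre is at about (261,468), the arm midline at (260,385) and the top hub at about (256,100). That is 1 mm or so past vertical, and the recorded arc apex agrees (x ≈ -1.5 mm). I'll ease back 1 mm and hold.

```bash
python3 -m inch '[[-0.6,0,0,0,0,0],[-1.2,0,0,0,0,0],[-1.2,0,0,0,0,0],[-1.2,0,0,0,0,0],[-1.2,0,0,0,0,0],[-1.2,0,0,0,0,0]]'; python3 st.py; python3 -m inch '[[0,0,0,0,0,0],[0,0,0,0,0,0],[0,0,0,0,0,0],[0,0,0,0,0,0],[0,0,0,0,0,0],[0,0,0,0,0,0],[0,0,0,0,0,0],[0,0,0,0,0,0]]' >/dev/null; python3 st.py
```

```text
time: 29.38
position: [0.5044, 0.2298, 0.1672]
tool_rot: [-2.097, -2.33, 0.01]
ft_force: [-8.7, -2.6, 5.7]
grip_width: 0.19
grip_force: 50.0
29.375 [1.000e-01 1.787e+02 1.672e+02] [-8.7 -2.6  5.7]
30.375 [1.000e-01 1.787e+02 1.672e+02] [-8.3 -2.4  5.3]
```

```bash
python3 -m inch '[[-0.7,0,0,0,0,0],[-1.5,0,0,0,0,0],[-1.5,0,0,0,0,0],[-1.5,0,0,0,0,0]]' >/dev/null; python3 st.py;  python3 -m inch '[[0,0,0,0,0,0],[0,0,0,0,0,0],[0,0,0,0,0,0],[0,0,0,0,0,0],[0,0,0,0,0,0],[0,0,0,0,0,0],[0,0,0,0,0,0],[0,0,0,0,0,0]]' >/dev/null; python3 st.py
```

```text
30.875 [ -0.6 178.7 167.2] [-6.9 -2.   1.8]
31.875 [ -0.6 178.7 167.2] [-7.2 -2.4  2.8]
```

```bash
python3 -c "
from bench import ctrl
print(ctrl.close_job())"
```

```text
the job is handed in; nothing more can be done
None
```

I handed the job in at about 32 s with all three panels upright, then the lever swung up and held by the gripper within about 1 mm of straight up, tape roll, level and marker untouched; a first push on the near panel jammed and put 76 N on the wrist (limit 120 N), on the fingers as far as I can tell, not the gripper body (limit 40 N).

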